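Fit the second hammer-head bolt of a feed pump on its sloping strut rail

ROBOT

A 6-joint arm with a two-finger parallel gripper is mounted at the origin on the work surface. World frame = base frame: x ahead of the robot, y to its left, z up, the work surface at z = 0. Lengths are in mm, angles in rad, forces in N, time in s.
With the tool pointing down it reaches from about 250 to 775 mm from the base axis. Payload 4 kg.
Tool frame: the origin (TCP) lies midway between the tips of the shut fingers; the grasp point (between the pads) lies 19 mm behind it; z points along the fingers, y is the direction in which the jaws open and shut (so a half turn about z gives the same grasp; the last joint's range is limited). The gripper opens to 85 mm and grips with 20 to 120 N. Pads are 22 mm wide; open, the fingers measure 114 mm over their backs; the gripper's body (76 mm by 85 mm) begins 54 mm behind the grasp point. The pads swing forward as they close: fully open they stand 13 mm farther back than shut.
Start: joints at [1.218, 0.087, 1.371, -0, 1.684, -0.103], TCP at [135.974, 532.944, 231.341] pointing down, gripper open.
Joint ranges: [-3.1, 3.1], [-0.76, 2.03], [0.27, 2.55], [-1.08, 4.22], [0.17, 2.65], [-2.57, 2.57]. Speed limits (rad/s): [2.79, 2.79, 3.14, 3.14, 3.14, 3.14].

INTERFACE

Orientations are given as [roll, pitch, yaw] about the fixed x, y, z axes, in that order (R = Rz(yaw) Ry(pitch) Rx(roll)).
In Python, from workcell import readout, optics, job_done, look_for, trace, tip_of gives the robot as it stands.
- The arm moves only by the shell command python3 -m jog 'ROWS' [FORCE]. ROWS is JSON, a list of rows, each a list of 5 numbers: the closure, from 0 (fully open) to 1 (shut), then the shift along the world's x, y, z in mm, then the turn about the world's z in rad. In form: [[jaw, x, y, z, turn], ...]. A call has 1 to 12 rows; each row shifts and turns the commanded pose from where the row before left it; what a row does not reach is not made up. A row lasts 1/8 s, in which the tool goes at most 62.5 mm and 10.7 degrees, less where a joint would pass 70% of its speed; a pose out of reach is approached as far as the arm can. A call with a gripper value outside its range is refused whole. The fingers move at their own pace and stop on an object; FORCE is the grip in N (left out, the last holds). Time passes only in rows, so rows that do not move let the fingers close. It gives the time, the measured TCP pose, the force and the opening at its end, in the units of the state.
- readout.get_state(): the state, without advancing time (a new reading comes with each control period).
- optics.snapshot(name): name is "side" or "top" or "wrist"; returns the picture (384x512x3 uint8, red, green, blue); there is no depth.
- optics.calibration(name): a dict with "fovy" (degrees; the focal length in pixels is half the picture's height over the tangent of half this angle, whatever the lens; pixels are square), "cx", "cy" (the principal point, pixels), "position" and "rotation" of the camera in the world. Camera axes: x right, y up, looking along -z (the intrinsics and any distortion apply to the point x, -y, -z); pixel columns grow to the right and rows downward; lengths in mm; the calibration is good to about 2 mm. A picture is of the moment at which its call begins: read the wrist's pose just before it. calibration takes no time and is no camera call; for the wrist camera it gives the pose at the moment of the call.
- job_done(): hands the job in, once; it reports no verdict.
Trained networks look in the newest picture that a camera, given by its name, has taken for a name from the list of things; names that differ only in an ending like _2 or _b are one class to them, and where a whole thing is asked for, a point or a joint stands for the part that bears it (a point fixed in the world has none). Each returns a list of dicts, best first, with "p" (0 to 1); they miss things now and then, are a little off and sometimes report something else, mostly with a low value. They report only what shows in the picture. A call takes as long as a camera call. They do not tell look-alikes from the thing itself.
- look_for(target, camera): "at" ([row, column] in pixels, amid what is visible of it).
- trace(target, camera): "mask" (384x512 bool, what is visible of it) and "at" ([row, column] in pixels, amid what is visible of it).
- tip_of(target, camera): "at" ([row, column] in pixels: a listed point, or the origin of a listed thing).
The state is a dict: "time": time; "joint_positions": joint angles; "qvel": joint speeds; "effort": joint torques, N m; "position": TCP position; "ee_rot": TCP orientation; "wrist_force": force on the tool from outside, world axes, zero at the start; "torque": the same for the moment, N m; "width": opening from 0.0 (shut) to 1.0 (fully open).
Only numpy, scipy, OpenCV 4.12 (cv2) and the standard library are available. Lean on these libraries where they do the work, as an engineer would, in place of code of your own. Each camera call takes 0.05 s, during which the arm holds its last target. There are 200 camera calls.

TASK

The feed pump on the sloping slotted rail is held by one hammer-head bolt only. Take the spare hammer-head bolt (the one with the straight bar grip) out of the strut offcut, put it through the empty hole in the pump's foot into the rail until its flange is down on the foot, and give it a quarter turn so that its head catches under the lips and its bar stands across the rail like the bolt already fitted. Let go of it there and leave the other things on the bench where they are.

Things in the scene. Friction and masses are not known exactly. Their poses are not given: they have to be found in the camera images.
- bolt: Spare hammer-head bolt, loose, 140-220 g, upright in the offcut: flange on its lips, head in the slot, bar along the slot within 20 deg. Origin on its axis at the flange's underside; z along the axis to the grip; y along bar and hammer head (parallel). Flange 34 mm dia, z 0 to 3.5 mm; shank 14 mm dia down to z -16; hammer head 32 mm long (y, round ends), 16 mm wide (x), z -16 to -23.
- bolt_grip (a point): Centre of the bolt's black bar grip, 28 mm above the bolt's origin, axes as the bolt. The bar is 48 mm long (y), 12 mm thick (x), 20 mm high (z); under it a round neck of 15 mm dia runs 14 mm down to the flange.
- foot_hole (a point): Centre of the empty oblong hole in the pump's fixed grey foot plate, on the plate's upper face. x across the rail, up the slope; y along the rail; z square out of the rail's face, leaning 30 deg from vertical to the robot's side. Hole 24 mm wide (x), 44 mm long (y), through the 5 mm plate (56 mm wide, ending 35 mm from here in +y). The rail's 22 mm slot runs straight below it.
- rail: Slotted strut rail, 41 x 41 mm, 500 mm long, black end caps, on two bench brackets, fixed. Origin mid-length on the plane of its lips, 115 mm above the bench; axes as foot_hole. Slot 22 mm wide; lips turned in, 7 mm deep; under them it is 36 mm wide and 31 mm deep. With the bolt's flange down on the foot plate its head has 4 mm play under the lips.
- pump_top (a point): Top centre of the feed pump on the rail, 90 mm above the foot plate (some 200 mm above the bench); axes as foot_hole; fixed. The white housing is 100 x 100 mm, 63 mm high over the plate, and ends 75 mm short of foot_hole. Beyond the pump (-y) is the other hole with an identical bolt fitted, its bar across the rail.
- offcut: Fixed piece of the same strut, 300 mm long, 41 mm high, lying on the bench with its slot up. Origin under its centre on the bench, y along the slot. Three loose parts are parked in the slot, 85 mm apart, in any order.
- star_stud: Loose stud with a round six-lobed black knob (46 mm across, top 31 mm over the lips), parked in the offcut's slot; not needed. Origin under its flange.
- hex_bolt: Loose hexagon-head bolt (head top 15 mm over the lips), parked in the offcut's slot; not needed. Origin under its flange.
- sample_jar: Loose small glass jar, 48 mm diameter, 55 mm high, standing on the bench. Origin under its centre.
- ph_probe: Loose steel probe, 140 mm long, lying on the bench. Origin at its thin end.
- wrench: Loose wrench, 160 mm long, lying on the bench in front of the rail, about 6 mm high. Origin at its middle.
Mind the look-alikes: they are no part of the job. Leave any orange look-alike of the bolt alone.

How it is judged:
By the outcome, as a careful person would: the job done as asked, in the order asked, and still so for the second after the job is handed in, with the robot touching nothing.
It also fails if it takes over 48 s, if anything falls off the work surface, if the arm or the gripper's body presses on something with over 40 N, if the wrist force passes 120 N, or if a joint passes its speed limit or range.

## Working session

There is one attempt and no reset: what is moved stays moved. The work goes in short steps, Python scripts to look and compute and a shell command to move; the robot and the scene stay as the last step left them, time stands still between calls to the robot, and variables do not carry over. Pictures are saved under pics/ and viewed, about 8 in all and at most 12, crops included, and the job is handed in when it is done.

```bash
ls; mkdir -p pics; cat > h.py <<'E'
import numpy as np, cv2
from workcell import readout, optics, look_for, trace, tip_of
E
python3 - <<'E'
from h import *
print(readout.get_state())
ims=[]
for n in("side","top"):
    im=optics.snapshot(n); c=optics.calibration(n); print(n,c)
    cv2.imwrite(f"pics/{n}0.png",cv2.resize(im[:,:,::-1],(768,576)))
    for t in("bolt","bolt_grip","foot_hole","rail","pump_top","offcut","star_stud","hex_bolt"):
        print(n,t,[(np.round(d["at"],1).tolist(),round(d["p"],2)) for d in tip_of(t,n)][:4])
E
```

```text
pics
{'time': 0.0, 'joint_positions': array([ 1.21786172e+00,  8.79356346e-02,  1.37228638e+00, -6.41398909e-06,
        1.68360673e+00, -1.03077718e-01]), 'qvel': array([0.00099546, 0.00115007, 0.00042053, 0.00084987, 0.00035908,
       0.00010082]), 'effort': array([-2.16766362e-03, -3.51886082e+01, -3.13264203e+01, -3.10496471e-04,
        1.12144399e-02, -1.56082029e-05]), 'position': array([135.81274121, 532.44001453, 230.13342194]), 'ee_rot': array([-3.13936777e+00, -2.23742542e-04,  2.89173480e+00]), 'wrist_force': array([ 0.82250602, -0.26490344,  0.13728171]), 'torque': array([-0.03170643,  0.00552972, -0.02294116]), 'width': 0.9990397293842009}
side {'fovy': 51.75430456802672, 'cx': 246.47663679004643, 'cy': 193.53174422625025, 'position': array([ 192.08817173, -720.21253877,  779.40067679]), 'rotation': array([ 0.79240961, -0.00571955, -0.50066659])}
side bolt [([232.5, 269.2], 0.78), ([243.2, 216.8], 0.58)]
side bolt_grip [([227.2, 270.0], 0.5), ([236.7, 217.2], 0.48)]
side foot_hole [([121.4, 210.7], 0.7)]
side rail [([133.1, 238.3], 0.79)]
side pump_top [([116.7, 238.6], 0.85)]
side offcut [([280.2, 240.2], 0.95)]
side star_stud [([271.3, 245.8], 0.81), ([242.9, 215.6], 0.71), ([135.4, 236.2], 0.52)]
side hex_bolt [([295.2, 266.0], 0.53)]
top {'fovy': 52.60369436842654, 'cx': 255.8431794844131, 'cy': 184.08301486444125, 'position': array([ 308.57332039, -123.3835496 , 1086.11903256]), 'rotation': array([ 0.19850742,  0.0023584 , -1.55906782])}
top bolt [([176.0, 283.4], 0.53), ([220.7, 282.9], 0.47)]
top bolt_grip [([221.4, 280.7], 0.55), ([172.7, 285.1], 0.55)]
top foot_hole [([159.9, 145.6], 0.95)]
top rail [([140.4, 174.6], 0.93)]
top pump_top [([139.0, 190.7], 0.57)]
top offcut [([217.1, 308.6], 0.7)]
top star_stud [([216.9, 317.6], 0.68), ([224.1, 280.9], 0.31)]
top hex_bolt [([210.7, 341.4], 0.48)]
```

View pics/side0.png

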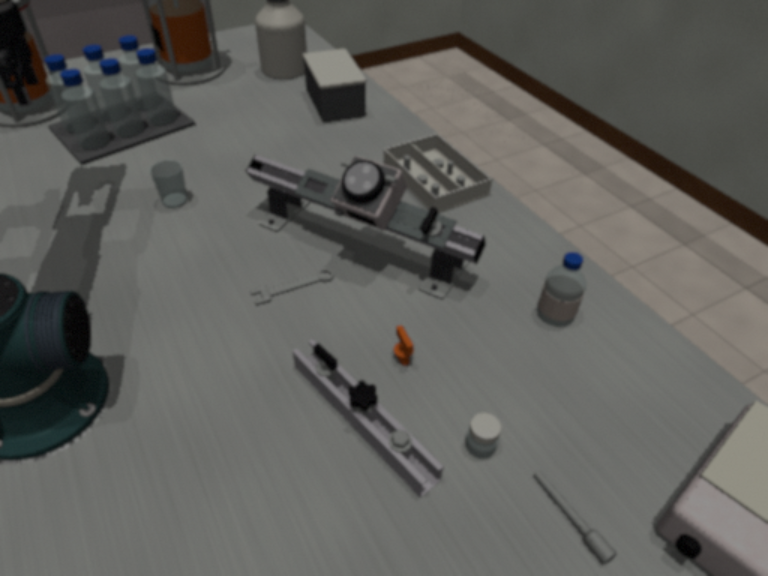

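View pics/top0.png

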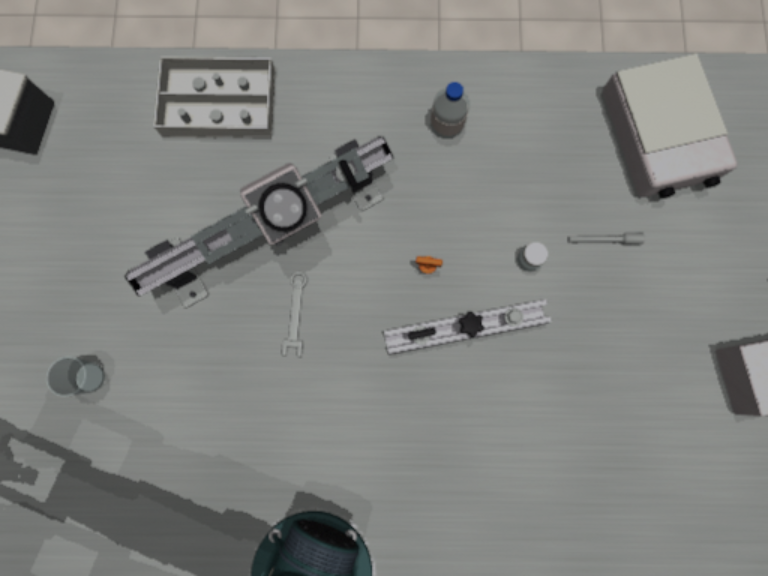

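```bash
cat >> h.py <<'E'
from scipy.spatial.transform import Rotation as Ro
def ray(c,at):
    f=192/np.tan(np.radians(c["fovy"]/2)); r=np.asarray(c["rotation"])
    R=r if r.shape==(3,3) else Ro.from_euler("xyz",r).as_matrix()
    d=R@np.array([(at[1]-c["cx"])/f,-(at[0]-c["cy"])/f,-1]); return np.asarray(c["position"]),d/np.linalg.norm(d)
def onz(c,at,z):
    p,d=ray(c,at); return p+d*(z-p[2])/d[2]
def tri(rs):
    A=sum(np.eye(3)-np.outer(d,d) for p,d in rs); b=sum((np.eye(3)-np.outer(d,d))@p for p,d in rs); return np.linalg.solve(A,b)
E
python3 - <<'E'
from h import *
s,t=optics.calibration("side"),optics.calibration("top")
for n,a,b,z in [("bolt",(243.2,216.8),(220.7,282.9),41),("grip",(236.7,217.2),(221.4,280.7),69),("hole",(121.4,210.7),(159.9,145.6),119.3),("rail",(133.1,238.3),(140.4,174.6),115),("offcut",(280.2,240.2),(217.1,308.6),0),("star",(271.3,245.8),(216.9,317.6),41),("hex",(295.2,266),(210.7,341.4),41)]:
    print(n,tri([ray(s,a),ray(t,b)]).round(1),onz(s,a,z).round(1),onz(t,b,z).round(1))
E
```

```text
bolt [ 413.2 -190.4   56.7] [ 413.7 -178.3   41. ] [ 419.  -192.5   41. ]
grip [ 413.6 -184.6   72.1] [ 414.3 -182.2   69. ] [ 414.1 -184.9   69. ]
hole [561.3 162.  130.4] [568.6 177.1 119.3] [563.3 165.5 119.3]
rail [617.2  95.2 113.7] [615.3  93.6 115. ] [617.8  94.6 115. ]
offcut [ 432.  -267.3   -6.7] [ 426.8 -270.6    0. ] [ 434.3 -267.2    0. ]
star [ 431.1 -285.2   50.5] [ 436.1 -279.9   41. ] [ 430.3 -286.1   41. ]
hex [ 447.3 -351.2   37.5] [ 444.9 -352.7   41. ] [ 447.9 -350.8   41. ]
```

```bash
python3 - <<'E'
from h import *
c=optics.calibration("wrist"); st=readout.get_state()
R=Ro.from_euler("xyz",st["ee_rot"]).as_matrix(); print(c["fovy"],c["cx"],c["cy"],R.T@(c["position"]-st["position"]))
print("view dir in tool",R.T@(Ro.from_euler("xyz",c["rotation"]).as_matrix()@[0,0,-1]))
E
python3 -m jog '[[0.0,50,-43,15,0.06],[0.0,50,-43,15,0.06],[0.0,50,-43,15,0.06],[0.0,50,-43,15,0.06],[0,48,-43,10,0.06],[0,48,-43,0,0.06],[0,40,-43,0,0.06],[0,40,-30,0,0],[0,20,-20,0,0],[0,0,0,0,0]]'
```

```text
67.27784534438794 255.0339948870603 194.01776155694617 [  77.01607319   -1.25120876 -142.28258327]
view dir in tool [-3.01996421e-01 -4.71257228e-04  9.53308942e-01]
time: 2.15
position: [514.5, 196.5, 295.6]
ee_rot: [-3.141, -0.001, -2.975]
wrist_force: [-0.0, -0.6, -0.8]
width: 1.004
```

```bash
cat > see.py <<'E'
import sys
from h import *
name,pic=sys.argv[1:3]
zz={"bolt":41,"bolt_grip":69,"foot_hole":119.3,"rail":115,"offcut":0,"star_stud":41,"hex_bolt":41,"pump_top":195}
c=optics.calibration(name); im=optics.snapshot(name)
cv2.imwrite(f"pics/{pic}.png",cv2.resize(im[:,:,::-1],(768,576)))
for t in sys.argv[3:]:
    for d in tip_of(t,name)[:3]: print(t,np.round(d["at"],1),round(d["p"],2),onz(c,d["at"],zz[t]).round(1))
E
python3 see.py wrist w1 foot_hole rail pump_top bolt bolt_grip
```

```text
foot_hole [209.6 224.8] 0.86 [562.5 167.  119.3]
rail [234.8 158.5] 0.66 [610.4  90.9 115. ]
pump_top [249.9  71.7] 0.72 [597.1  34.  195. ]
```

View pics/w1.png

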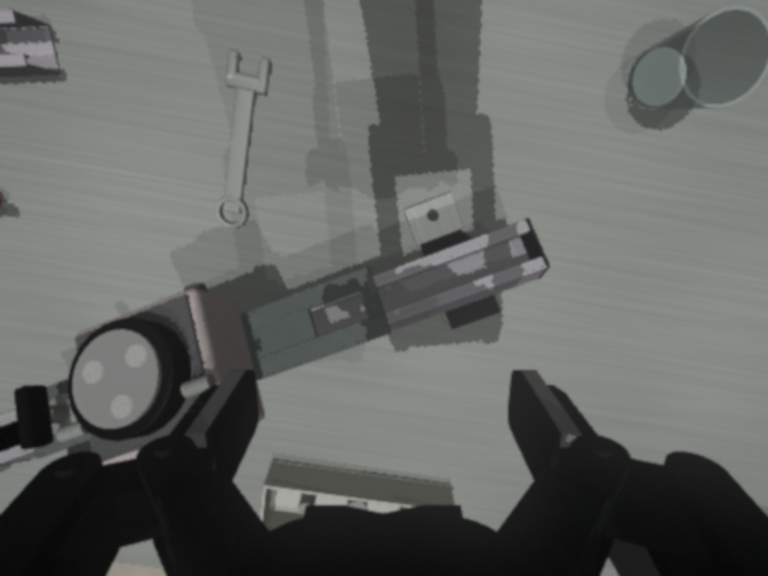

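```bash
python3 - <<'E'
from h import *
c=optics.calibration("wrist")
P=lambda u,v,z: onz(c,(v/1.5,u/1.5),z)
for a,b,z in [((378,275),(522,228),105),((258,378),(389,333),133),((243,313),(368,268),105.5),((384,326),(547,268),125)]:
    d=P(*a,z)-P(*b,z); print(np.degrees(np.arctan2(d[1],d[0])).round(1),P(*a,z).round(),P(*b,z).round())
h=[P(*q,z) for q,z in [((310,310),113.3),((360,293),113.3),((367,316),125.3),((318,335),125.3)]]
print(np.round(h,1),np.mean(h,0))
E
python3 -m jog '[[0.0,0,-50,0,0.04],[0.0,-20,-55,-10,0.04],[0.0,-20,-55,-10,0],[0.0,-20,-55,-10,0],[0,-20,-55,-10,0],[0,-20,-55,-10,0],[0,-20,-40,-10,0],[0,-5,-10,0,0],[0,0,0,0,0]]'
python3 see.py wrist w2 bolt bolt_grip star_stud hex_bolt offcut
```

```text
-61.5 [528. 197. 105.] [472. 300. 105.]
-59.7 [620. 116. 133.] [564. 212. 133.]
-59.8 [579.  93. 106.] [524. 188. 106.]
-59.2 [563. 207. 125.] [496. 320. 125.]
[[563.9 147.6 113.3]
 [542.9 184.8 113.3]
 [556.5 193.1 125.3]
 [578.9 157.7 125.3]] [560.54415369 170.79560303 119.3       ]
time: 3.58
position: [388.5, -176.6, 236.9]
ee_rot: [-3.142, 0.001, -2.892]
wrist_force: [-0.5, 0.8, -0.6]
width: 1.001
bolt [268.  213.8] 0.91 [ 532.  -198.4   41. ]
bolt [184.5 241.8] 0.79 [ 409.8 -189.2   41. ]
bolt_grip [276.8 210.2] 0.85 [ 527.2 -200.    69. ]
bolt_grip [196. 243.] 0.76 [ 414.6 -185.4   69. ]
star_stud [182.6 168.9] 0.55 [ 429.4 -275.5   41. ]
hex_bolt [177.4 102.8] 0.75 [ 442.7 -354.    41. ]
hex_bolt [184.9 239.5] 0.38 [ 411.  -191.8   41. ]
offcut [172.6 182.5] 0.96 [ 425.1 -269.6    0. ]
```

View pics/w2.png

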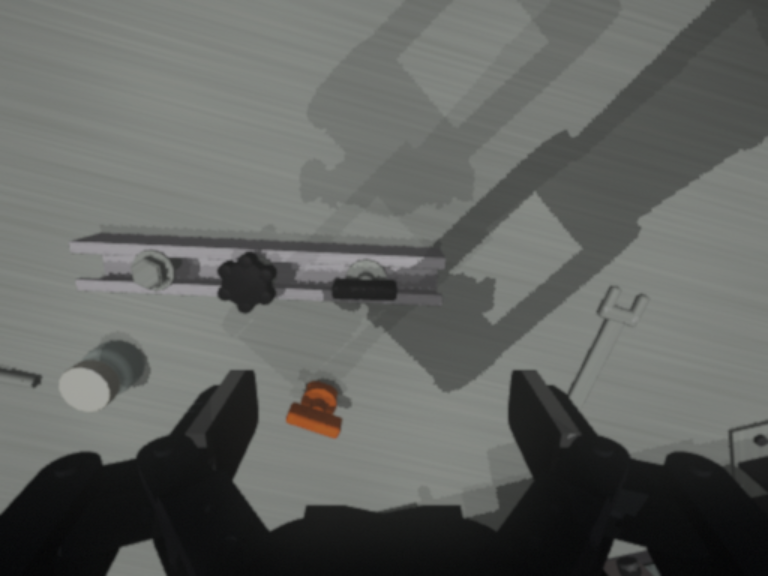

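```bash
python3 - <<'E'
from h import *
c=optics.calibration("wrist"); im=optics.snapshot("wrist").astype(int).max(2)
x0,y0=213,180; m=(im[y0:207,x0:275]<45).astype(np.uint8)
n,l,s,ce=cv2.connectedComponentsWithStats(m); k=1+s[1:,4].argmax(); print(s[k],ce[k]+[x0,y0])
r=cv2.minAreaRect(np.argwhere(l==k)[:,::-1].astype(np.float32)+[x0,y0]); print(r)
v,u=np.nonzero(l==k); u=u+x0;v=v+y0; p=np.polyfit(u,v,1)
a,b=[onz(c,(np.polyval(p,q),q),74) for q in(u.min(),u.max())]; d=b-a; print(a,b,(a+b)/2,np.linalg.norm(d),np.degrees(np.arctan2(d[1],d[0])))
E
```

```text
[  8   6  43  14 527] [242.13282732 192.22390892]Traceback (most recent call last):
  File "<stdin>", line 5, in <module>
cv2.error: OpenCV(4.12.0) /io/opencv/modules/imgproc/src/convhull.cpp:143: error: (-215:Assertion failed) total >= 0 && (depth == CV_32F || depth == CV_32S) in function 'convexHull'
```

```bash
cat > bar.py <<'E'
import sys
from h import *
x0,x1,y0,y1,z=map(float,sys.argv[1:6]); x0,x1,y0,y1=map(int,(x0,x1,y0,y1))
c=optics.calibration("wrist"); im=optics.snapshot("wrist").astype(int).max(2)
m=(im[y0:y1,x0:x1]<45).astype(np.uint8)
n,l,s,ce=cv2.connectedComponentsWithStats(m); k=1+s[1:,4].argmax(); print(s[k],ce[k]+[x0,y0])
v,u=np.nonzero(l==k); (cx,cy),(w,h),an=cv2.minAreaRect(np.stack([u+x0,v+y0],1).astype(np.float32))
if w<h: w,h,an=h,w,an+90
t=np.radians(an); e=np.array([np.sin(t),np.cos(t)])*w/2
a,b=[onz(c,np.array([cy,cx])+q*e,z) for q in(-1,1)]; d=b-a
print(a.round(1),b.round(1),((a+b)/2).round(1),np.linalg.norm(d).round(1),np.degrees(np.arctan2(d[1],d[0])).round(1))
E
python3 bar.py 213 275 180 207 74
```

```text
[  8   6  43  14 530] [242.32641509 192.38490566]
[ 403.6 -164.7   74. ] [ 415.3 -209.7   74. ] [ 409.5 -187.2   74. ] 46.5 -75.5
```

```bash
python3 -m jog '[[0.2,24,-9,-30,0],[0.2,0,0,-50,0],[0.2,0,0,-10,0],[0.2,0,0,0,0]]'
python3 see.py wrist w3 bolt_grip bolt; python3 bar.py 180 330 180 380 76
```

```text
time: 4.47
position: [412.3, -185.7, 146.6]
ee_rot: [3.141, -0.0, -2.891]
wrist_force: [-0.7, 0.1, 0.4]
width: 0.803
bolt_grip [204.1 260.1] 0.97 [ 412.1 -182.9   69. ]
bolt_grip [313.9 207.1] 0.82 [ 527.9 -203.    69. ]
bolt [191.2 255.3] 0.72 [ 410.8 -187.2   41. ]
bolt [300.3 213.9] 0.63 [ 534.  -199.2   41. ]
[   0  148  150   52 5887] [254.27229489 359.65551215]
[541.5 -83.1  76. ] [ 577.1 -220.1   76. ] [ 559.3 -151.6   76. ] 141.6 -75.4
```

View pics/w3.png

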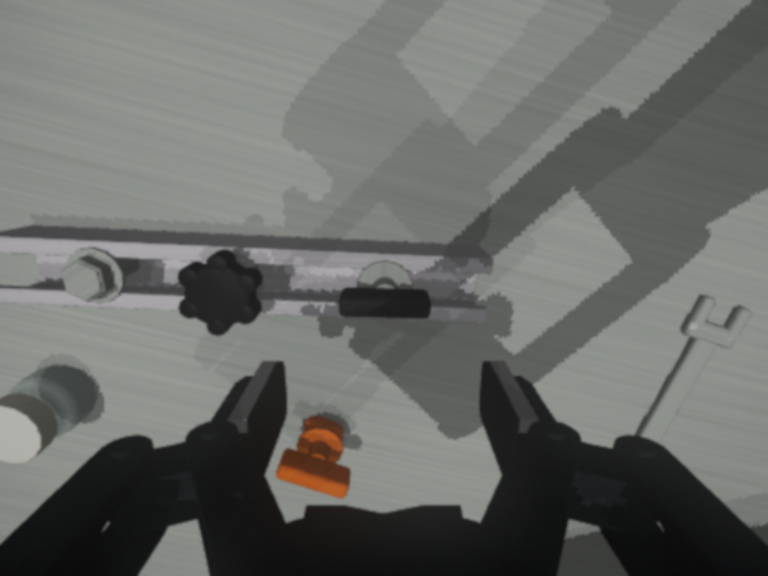

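```bash
python3 -m jog '[[0.25,0,1,-50,0],[0.25,0,0,-40,0],[0.25,0,0,-11,0],[0.4,0,0,0,0],[0.6,0,0,0,0],[0.6,0,0,0,0],[0.6,0,0,0,0]]' 30
```

```text
time: 5.55
position: [413.5, -185.6, 47.1]
ee_rot: [-3.139, 0.002, -2.891]
wrist_force: [-0.3, -0.3, 3.7]
width: 0.559
```

```bash
python3 -m jog '[[0.6,0,0,15,0],[0.6,0,0,30,0],[0.6,0,0,50,0],[0.6,0,20,50,0],[0.6,15,50,50,0.07],[0.6,20,50,10,0.07],[0.6,20,50,0,0.07],[0.6,25,55,0,0.06],[0.6,30,55,0,0],[0.6,30,50,0,0],[0.6,11,26,0,0],[0.6,0,0,0,0]]'
python3 see.py wrist w4 foot_hole bolt_grip bolt;  python3 see.py side s4 foot_hole bolt_grip bolt
```

```text
time: 7.05
position: [561.2, 166.1, 243.0]
ee_rot: [3.141, -0.002, -2.618]
wrist_force: [0.0, -0.7, -2.5]
width: 0.555
foot_hole [187.1 253.7] 0.95 [561.6 163.6 119.3]
bolt_grip [264.7 259.6] 0.73 [657.7 227.2  69. ]
bolt_grip [241.2 250.1] 0.4 [635.6 200.9  69. ]
bolt [241.4 254.6] 0.89 [645.3 212.8  41. ]
foot_hole [121.6 211.3] 0.86 [569.7 175.3 119.3]
bolt_grip [227.  272.4] 0.78 [ 541.3 -217.6   69. ]
bolt_grip [ 85.4 206.9] 0.35 [679.5 453.4  69. ]
bolt [229.4 268.4] 0.58 [ 542.5 -199.8   41. ]
bolt [ 84.9 206.1] 0.51 [697.7 504.4  41. ]
```

```bash
python3 - <<'E'
import cv2,numpy as np
a=cv2.imread("pics/w4.png");b=cv2.imread("pics/s4.png")[0:290,200:560]
b=cv2.resize(b,(715,576));cv2.imwrite("pics/c4.png",cv2.resize(np.hstack([a,b]),(800,311)))
E
```

```text
(no output)
```

View pics/c4.png

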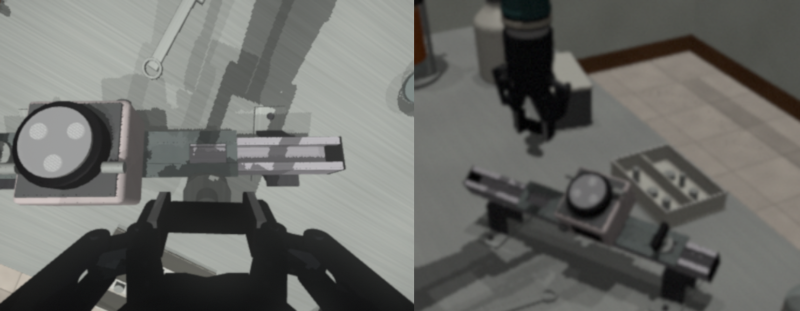

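```bash
python3 - <<'E'
from h import *
im=optics.snapshot("wrist")[:,:,::-1]; cv2.imwrite("pics/c5.png",cv2.resize(im[150:240,170:300],(780,540),interpolation=cv2.INTER_CUBIC))
E
```

```text
(no output)
```

View pics/c5.png

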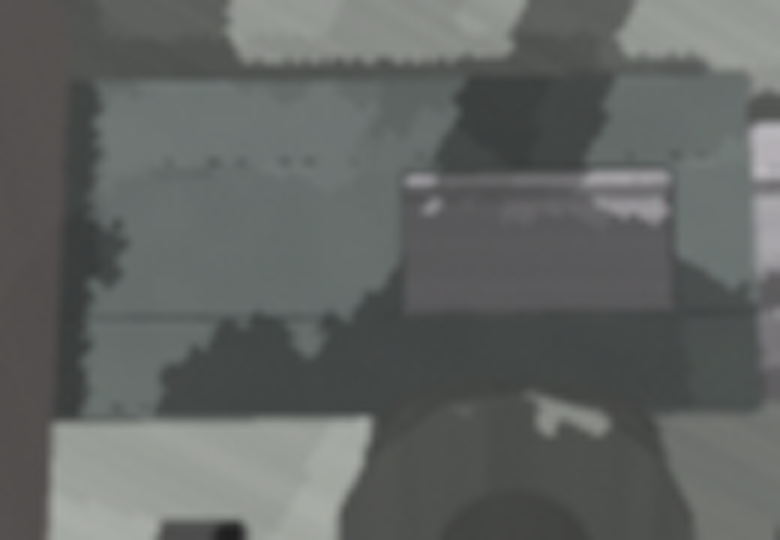

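```bash
python3 - <<'E'
from h import *
c=optics.calibration("wrist"); s=readout.get_state(); print(s["position"],s["ee_rot"])
P=lambda u,v,z: onz(c,(150+(v-2.5)/6,170+(u-2.5)/6),z)
q=[P(403,172,113.3),P(672,172,113.3),P(674,312,125.3),P(403,312,125.3)]; print(np.round(q,1),np.mean(q,0)); print(np.linalg.norm(q[0]-q[1]),np.linalg.norm(q[2]-q[3]),np.linalg.norm(q[1]-q[2]))
e=[P(75,75,105.3),P(745,75,105.3),P(760,410,133.3),P(55,415,133.3)]; print(np.round(e,1))
d=q[1]-q[0];print(np.degrees(np.arctan2(d[1],d[0])), np.linalg.norm(e[1]-e[2]))
f=[P(340,480,200),P(690,480,200)];print(np.round(f,1),np.mean(f,0),np.linalg.norm(f[0]-f[1]))
E
```

```text
[561.12500971 163.4127881  243.9294356 ] [-3.14154015e+00  3.46790284e-04 -2.62254694e+00]
[[564.  143.1 113.3]
 [542.3 181.1 113.3]
 [559.6 190.8 125.3]
 [581.1 153.3 125.3]] [561.73531582 167.06220077 119.3       ]
43.72485365884942 43.200496941728815 23.255356881915482
[[578.3  88.9 105.3]
 [523.7 184.6 105.3]
 [564.8 209.  133.3]
 [620.7 113.  133.3]]
119.75481017113768 55.44252416062124
[[578.1 148.5 200. ]
 [557.7 184.2 200. ]] [567.92094758 166.31680884 200.        ] 41.09650670878373
```

```bash
python3 - <<'E'
from h import *
S=[]
for i in range(6): S.append(readout.get_state()["position"]); optics.snapshot("wrist")
print(np.mean(S,0),np.std(S,0)); C=np.mean(S,0)
c=optics.calibration("wrist")
P=lambda u,v,z: onz(c,(150+(v-2.5)/6,170+(u-2.5)/6),z)
u=np.array([np.cos(np.radians(119.75)),np.sin(np.radians(119.75)),0]); h=np.array([561.7,167.1,119.3])
print("flange along rail rel TCP",(P(515,480,238)-C)@u,"hole rel TCP",(h-C)@u, "across",(h-C)@[u[1],-u[0],0], readout.get_state()["time"])
E
```

```text
[561.18511425 163.75072498 243.78278181] [0.03739565 0.20819857 0.09865535]
flange along rail rel TCP -0.589976180402505 hole rel TCP 2.6523417930793687 across 2.1089887321026892 7.8
```

```bash
python3 -m jog '[[0.6,3,5,-40,0],[0.6,0,0,-30,0],[0.6,0,0,-12,0],[0.6,0,0,0,0],[0.6,0,0,0,0]]' && python3 -m jog '[[0.6,0,0,-8,0],[0.6,0,0,-6,0],[0.6,0,0,-4,0],[0.6,0,0,0,0],[0.6,0,0,0,0]]'
```

```text
time: 8.43
position: [565.3, 169.4, 163.5]
ee_rot: [-3.141, 0.003, -2.621]
wrist_force: [-0.1, -0.5, -1.8]
width: 0.555
time: 9.05
position: [564.3, 169.2, 143.7]
ee_rot: [3.142, 0.0, -2.621]
wrist_force: [0.2, 0.0, -2.4]
width: 0.556
```

```bash
python3 -m jog '[[0.6,0,0,-2,0],[0.6,-5,-3,-1,0],[0.6,0,0,0,0],[0.6,-5,-3,-1.5,0],[0.6,0,0,0,0]]' 25 && python3 -m jog '[[0.6,-5,-3,-2,0],[0.6,0,0,0,0],[0.6,-6,-3.5,-3,0],[0.6,0,0,0,0],[0.6,0,0,0,0]]'; python3 see.py wrist w6 bolt_grip; python3 - <<'E'
import cv2,sys
sys.path.insert(0,'.')
from h import *
a=optics.snapshot("wrist")[:,:,::-1]; b=cv2.resize(optics.snapshot("side")[60:180,150:290,::-1],(448,384))
cv2.imwrite("pics/c6.png",cv2.resize(np.hstack([a,b]),(800,320)))
E
```

```text
time: 9.68
position: [556.0, 164.5, 141.5]
ee_rot: [-3.141, 0.007, -2.621]
wrist_force: [4.0, 4.2, 2.1]
width: 0.557
time: 10.3
position: [545.5, 157.7, 137.6]
ee_rot: [-3.14, 0.008, -2.621]
wrist_force: [2.9, 2.9, 5.6]
width: 0.559
bolt_grip [271.4 254. ] 0.78 [596.6 184.6  69. ]
```

View pics/c6.png

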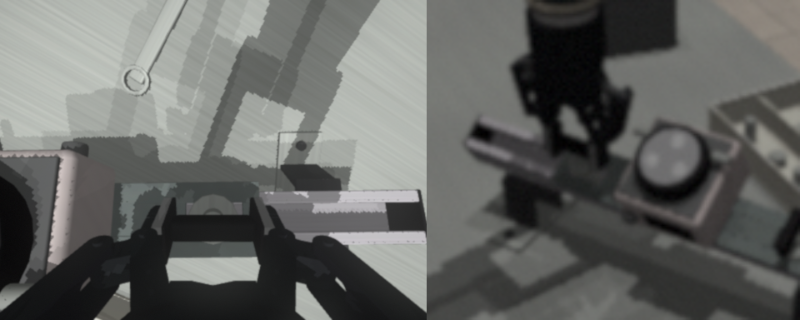

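```bash
python3 - <<'E'
from h import *
im=optics.snapshot("wrist")[:,:,::-1]; cv2.imwrite("pics/c7.png",cv2.resize(im[200:330,150:350],(800,520),interpolation=cv2.INTER_CUBIC)); print(readout.get_state()["position"],readout.get_state()["wrist_force"])
E
```

```text
[545.51603115 157.73168788 137.57610807] [1.48434131 3.29913237 5.69177886]
```

View pics/c7.png

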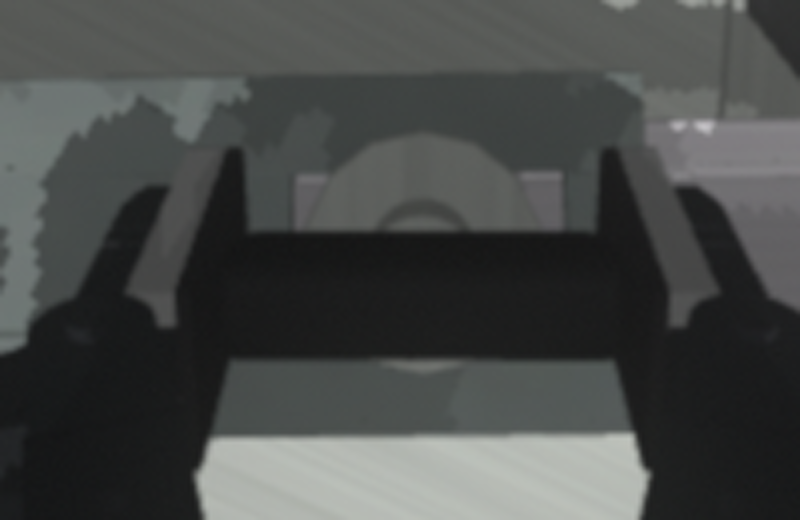

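```bash
python3 -m jog '[[0.6,0,0,-3,0],[0.6,1,0.5,-3,0],[0.6,0,0,0,0],[0.6,1,0.5,-3,0],[0.6,0,0,0,0]]' && python3 -m jog '[[0.6,1,0.5,-3,0],[0.6,0,0,0,0],[0.6,1,0.5,-2,0],[0.6,0,0,0,0],[0.6,0,0,0,0]]'
```

```text
time: 11.18
position: [547.4, 158.5, 136.2]
ee_rot: [-3.138, 0.011, -2.621]
wrist_force: [-9.3, -0.7, 31.6]
width: 0.554
time: 11.8
position: [550.8, 160.1, 134.7]
ee_rot: [-3.137, 0.016, -2.621]
wrist_force: [-11.0, -0.8, 40.2]
width: 0.556
```

```bash
python3 -m jog '[[0.6,0,0,8,0],[0.6,0,0,4,0],[0.6,0,0,0,0]]'; python3 - <<'E'
from h import *
im=optics.snapshot("wrist")[:,:,::-1]; b=cv2.resize(optics.snapshot("side")[85:145,180:240,::-1],(520,520),interpolation=cv2.INTER_CUBIC)
a=cv2.resize(im[200:330,150:350],(800,520),interpolation=cv2.INTER_CUBIC)
cv2.imwrite("pics/c8.png",cv2.resize(np.hstack([a,b]),(800,315)))
cv2.imwrite("pics/c8a.png",a)
E
```

```text
time: 12.18
position: [549.4, 159.4, 135.3]
ee_rot: [-3.14, 0.007, -2.621]
wrist_force: [1.7, 3.6, 10.9]
width: 0.555
```

View pics/c8.png

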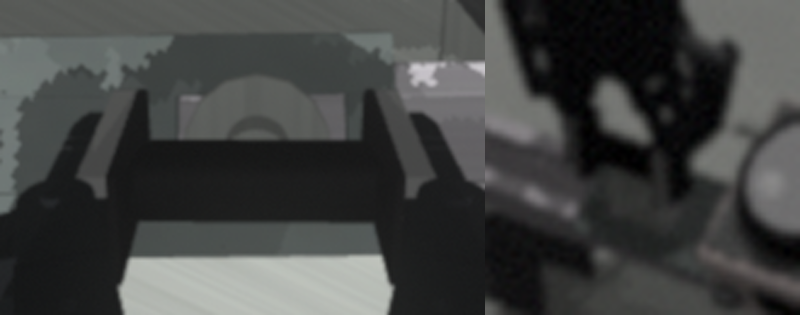

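```bash
python3 -m jog '[[0.6,0,0,5,0],[0.6,1.5,1,3,0],[0.6,0,0,0,0],[0.6,0,0,0,0]]'
```

```text
time: 12.78
position: [548.1, 159.3, 138.8]
ee_rot: [3.141, -0.003, -2.621]
wrist_force: [2.6, 0.7, -1.0]
width: 0.557
```

```bash
python3 -m jog '[[0.6,5,2.5,-1,0],[0.6,0,0,0,0],[0.6,0,0,0,0]]' && python3 -m jog '[[0.6,1.3,0.7,-2.6,0],[0.6,0,0,0,0],[0.6,1.3,0.7,-2.6,0],[0.6,0,0,0,0],[0.6,0,0,0,0]]'
```

```text
time: 13.15
position: [553.3, 162.0, 138.6]
ee_rot: [3.141, -0.002, -2.621]
wrist_force: [-0.1, 0.9, -1.6]
width: 0.557
time: 13.78
position: [556.3, 163.6, 133.9]
ee_rot: [3.142, -0.0, -2.621]
wrist_force: [0.0, -0.7, -1.4]
width: 0.555
```

Free and sinking past the ledge now; continue along the normal.

```bash
python3 -m jog '[[0.6,1,0.6,-2.6,0],[0.6,0,0,0,0],[0.6,0.5,0.3,-2,0],[0.6,0,0,0,0],[0.6,0,0,0,0]]'
```

```text
time: 14.4
position: [557.8, 164.5, 129.3]
ee_rot: [3.142, -0.0, -2.621]
wrist_force: [0.3, 0.5, -2.5]
width: 0.555
```

```bash
python3 -m jog '[[0.6,-3,-1.6,-3,0],[0.6,0,0,0,0],[0.6,-3,-1.5,-3,0],[0.6,0,0,0,0],[0.6,0,0,0,0]]' && python3 -m jog '[[0.6,-2.5,-1.5,-3,0],[0.6,0,0,0,0],[0.6,-1,-0.5,-2,0],[0.6,0,0,0,0],[0.6,0,0,0,0]]'
```

```text
time: 15.02
position: [554.0, 162.3, 125.1]
ee_rot: [-3.141, 0.007, -2.621]
wrist_force: [4.8, 3.0, 1.3]
width: 0.555
time: 15.65
position: [550.7, 160.3, 121.3]
ee_rot: [-3.14, 0.008, -2.621]
wrist_force: [2.8, 1.9, 6.5]
width: 0.562
```

```bash
python3 -m jog '[[0.6,-2,-1,-3,0],[0.6,0,0,0,0],[0.6,0,0,-3,0],[0.6,0,0,0,0],[0.6,0,0,0,0]]'; python3 - <<'E'
from h import *
im=optics.snapshot("wrist")[:,:,::-1]
cv2.imwrite("pics/c9.png",cv2.resize(im[200:330,150:350],(800,520),interpolation=cv2.INTER_CUBIC))
E
```

```text
time: 16.27
position: [547.9, 158.6, 116.4]
ee_rot: [-3.14, 0.006, -2.621]
wrist_force: [-1.3, 0.3, 11.6]
width: 0.551
```

View pics/c9.png

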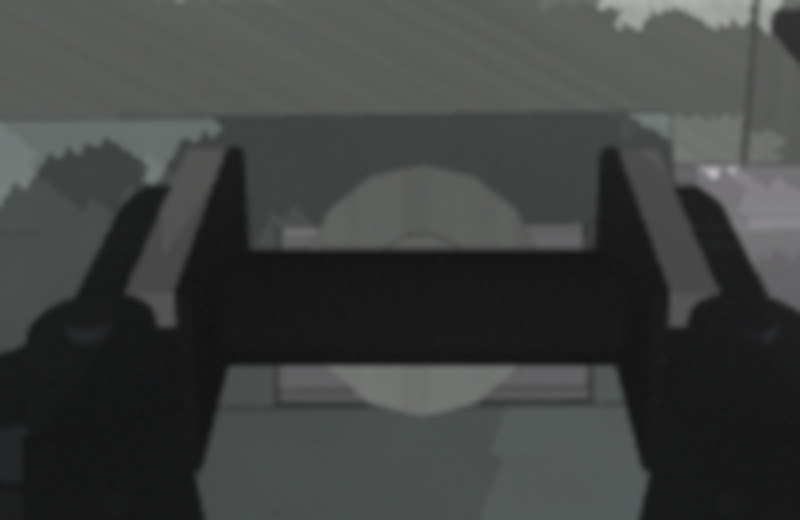

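```bash
python3 -m jog '[[0.6,0,0,4,0],[0.2,0,0,0,0],[0.2,0,0,0,0],[0.2,0,0,0,0],[0.2,0,0,40,0],[0.2,0,0,40,0],[0.4,0,0,0,-0.18],[0.5,0,0,0,-0.18],[0.65,0,0,0,-0.18],[0.65,0,0,0,-0.18],[0.65,0,0,0,-0.18],[0.65,0,0,0,-0.18]]' 20 && python3 -m jog '[[0.65,0,0,0,-0.18],[0.65,0,0,0,-0.18],[0.65,0,0,0,-0.13],[0.65,0,0,0,0],[0.65,0,0,0,0]]'
python3 - <<'E'
from h import *
im=optics.snapshot("wrist")[:,:,::-1]
cv2.imwrite("pics/c10.png",im)
print([(np.round(d["at"],1),d["p"]) for d in tip_of("bolt_grip","wrist")]); c=optics.calibration("wrist"); print([onz(c,d["at"],142).round(1) for d in tip_of("bolt_grip","wrist")], [onz(c,d["at"],118).round(1) for d in tip_of("bolt","wrist")],readout.get_state()["position"])
E
```

```text
time: 17.82
position: [545.9, 158.2, 195.7]
ee_rot: [-3.14, -0.001, 2.576]
wrist_force: [-0.1, -0.8, -0.2]
width: 0.351
time: 18.45
position: [546.2, 158.3, 196.0]
ee_rot: [-3.141, -0.0, 2.094]
wrist_force: [-0.9, 0.5, -0.9]
width: 0.347
[(array([213.2, 255.1]), 0.61)]
[array([546. , 157.3, 142. ])] [array([556.8, 164.4, 118. ])] [546.31164123 158.37569175 196.26649739]
```

View pics/c10.png

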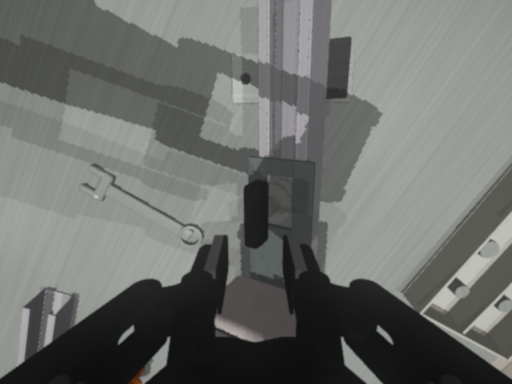

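```bash
python3 -m jog '[[0.65,0,0,-30,0],[0.65,0,0,-20,0],[0.65,0,0,-8,0],[0.65,0,0,-4,0],[0.65,0,0,0,0],[0.65,0,0,0,0]]'; python3 -m jog '[[0.65,0,0,0,0.15],[0.65,0,0,0,0.15],[0.65,0,0,0,0.15],[0.65,0,0,0,0.15],[0.65,0,0,0,0],[0.65,0,0,0,0]]'
```

```text
time: 19.4
position: [546.9, 158.5, 135.4]
ee_rot: [3.14, 0.001, 2.092]
wrist_force: [0.6, 0.7, 0.3]
width: 0.352
time: 20.15
position: [546.5, 158.4, 135.0]
ee_rot: [3.141, 0.001, 2.69]
wrist_force: [-1.4, -0.7, 2.6]
width: 0.351
```

```bash
python3 -m jog '[[0.67,0,0,0,0.15],[0.67,0,0,0,0.15],[0.68,0,0,0,0.15],[0.69,0,0,0,0.15],[0.7,0,0,0,0],[0.7,0,0,0,0]]'; python3 -m jog '[[0.71,0,0,0,0.15],[0.72,0,0,0,0.15],[0.73,0,0,0,0.08],[0.74,0,0,0,0],[0.75,0,0,0,0],[0.75,0,0,0,0]]'; python3 bar.py 150 350 195 330 146; python3 -c "
from h import *
print(readout.get_state()['torque'])"
```

```text
time: 20.9
position: [546.4, 158.6, 134.5]
ee_rot: [3.141, 0.0, -2.994]
wrist_force: [-1.4, 1.4, 1.5]
width: 0.299
time: 21.65
position: [545.9, 158.9, 134.0]
ee_rot: [3.14, -0.0, -2.612]
wrist_force: [-1.5, 2.9, 0.6]
width: 0.251
[    0    19   200   116 11545] [250.10342139 288.78016457]
[526.6 202.7 146. ] [578.5 113.8 146. ] [552.6 158.2 146. ] 103.0 -59.7
[ 0.68401614  0.32387776 -0.01486621]
```

```bash
python3 -m jog '[[0.8,0,0,0,0],[0.85,0,0,0,0],[0.9,0,0,0,0],[0.9,0,0,0,0],[0.9,0,0,0,0],[0.9,0,0,0,0]]' 20; python3 - <<'E'
from h import *
im=optics.snapshot("wrist")
np.save("pics/c11.npy",im); print(readout.get_state()["torque"])
g=im.max(2)[190:330,190:330]; g=cv2.resize(g,(47,28),interpolation=cv2.INTER_AREA)
for r in g: print("".join(" .:-=+*#%@"[9-min(9,int(v)//20)] for v in r))
E
```

```text
time: 22.45
position: [546.6, 158.0, 134.3]
ee_rot: [-3.141, 0.0, -2.612]
wrist_force: [-0.0, -1.0, -0.3]
width: 0.137
[-0.25008148 -0.12701148 -0.00565117]
::::::::::::::::-++++++++++===-:...............
++=+++++++++++=++++++++++++++=======:..........
+++++++++++++++++++++++++++++++++++++==---:----
+++++++++++++++++++++++++++++++++++++++++++++++
++++++++++++++++++++*****++++++++++++++++++++++
++++++++++++++++++#%%%%%%#+++++++++++++++++++++
==========********%%%%%%%%**********+====++++++
=====++++*********%%%%%%%%*************++======
++++**************%%%%%%%%***************===---
*****************#%%%%%%%%%**************==----
*****************%%%%%%%%%%****##********==----
*********#%%%#***%%%%%%%%%%***#%%%#******======
*********%%%%***#%%%%%%%%%%#***%%%%******+=====
********#%%%#***#%%%%%%%%%%#***#%%%#*****++====
********%%%%#***#%%%%%%%%%%#***#%%%%*****++++++
*******#%%%%#***%%%%%%%%%%%%***#%%%%#****++++++
******#%%%%%%%#*%%%%%%%%%%%%*#%%%%%%%#***++++++
*****%%%%%%%%%%#%%%%%%%%%%%%#%%%%%%%%%#++++++++
***#%%%%%%%%%%%%%%%%%%%%%%%%%%%%%%%%%%%##*===#%
%%%%%%%%%%%%%%%%%%%%%%%%%%%%%%%%%%%%%%%%%%%%#%%
%%%%%%%%%%%%%%%%%%%%%%%%%%%%%%%%%%%%%%%%%%%%%%%
%%%%%%%%%%%%%%%%%%%%%%%%%%%%%%%%%%%%%%%%%%%%%%%
%%%%%%%%%%%%%%%%%%%%%%%%%%%%%%%%%%%%%%%%%%%%%%%
%%%%%%%%%%%%%%%%%##%%%%%%##%%%%%%%%%%%%%%%%%%%%
%%%%%%%%%%%%%%%%+=::::::::-+%%%%%%%%%%%%%%%%%%%
%%%%%%%%%%%%%%%#.          .*%%%%%%%%%%%%%%%%%%
%%%%%%%%%%%%%%%*            *%%%%%%%%%%%%%%%%%%
%%%%%%%%%%%%%%%*           .*%%%%%%%%%%%%%%%%%%
```

```bash
python3 -m jog '[[0.9,1.5,0.9,-3,0],[0.9,0,0,0,0],[0.9,0.5,0.3,-2,0],[0.9,0,0,0,0]]'; python3 -m jog '[[0.9,-1.5,-0.9,3,0],[0.7,0,0,0,0],[0.6,0,0,0,0],[0.6,0,0,0,0],[0.6,0,0,30,0],[0.6,0,0,50,0],[0.6,0,0,20,0],[0.4,0,0,0,0],[0.2,0,0,0,0],[0.1,0,0,0,0],[0.1,0,0,0,0]]'
cat > chk.py <<'E'
from h import *
im=optics.snapshot("wrist"); c=optics.calibration("wrist")
print([(onz(c,d["at"],142).round(1),round(d["p"],2)) for d in tip_of("bolt_grip","wrist")],[(onz(c,d["at"],118).round(1),round(d["p"],2)) for d in tip_of("bolt","wrist")],[(onz(c,d["at"],119.3).round(1),round(d["p"],2)) for d in tip_of("foot_hole","wrist")])
f=192/np.tan(np.radians(c["fovy"]/2)); R=Ro.from_euler("xyz",c["rotation"]).as_matrix()
def px(p):
    q=R.T@(np.asarray(p)-c["position"]); return c["cx"]-f*q[0]/q[2], c["cy"]+f*q[1]/q[2]
a=np.radians(29.75); xu=np.array([np.cos(a)*.866,np.sin(a)*.866,.5]); n=np.array([-np.cos(a)*.5,-np.sin(a)*.5,.866]); yy=np.array([-np.sin(a),np.cos(a),0]); H=np.array([561.7,167.1,119.3])
# rectified view of the plane of the bar's top (38 above plate) and of flange top (3.5)
for h in (38,3.5):
    uv=np.array([px(H+n*h+xu*X+yy*Y) for X in range(36,-37,-3) for Y in range(-45,46,2)],np.float32).reshape(-1,46,2)
    g=cv2.remap(im.max(2),uv[...,0],uv[...,1],cv2.INTER_LINEAR)
    print("plane",h,"rows: x +36..-36, cols: y -45..45")
    for r in g: print("".join(" .:-=+*#%@"[9-min(9,int(v)//20)] for v in r))
E
python3 chk.py
```

```text
time: 23.0
position: [546.8, 158.2, 134.2]
ee_rot: [-3.14, -0.003, -2.612]
wrist_force: [-11.8, -6.3, 19.0]
width: 0.135
time: 24.38
position: [546.4, 158.6, 230.8]
ee_rot: [3.141, -0.002, -2.611]
wrist_force: [1.0, 0.8, -0.1]
width: 0.9
[(array([550.1, 159.9, 142. ]), 0.71)] [(array([561.6, 162.4, 118. ]), 0.84)] []
plane 38 rows: x +36..-36, cols: y -45..45
:::::::::::::::::::::========================-
:::::::::::::===-=============================
****++++++++********************++++++========
*****+********************************+=====+=
**************************************++++++++
*******************#%%%%%*************========
*******************%%%%%%#************========
*****************++#%%%%%*+***********++++++++
**************+++++#%%%%%*++++++******++++++++
**************+++++#%%%%%*+++++*******++++++++
*++************++++#%%%%%*++++++******++++++++
++++**********+++++#%%%%%*+++++*******++++++++
++++++***++++++++++#%%%%%*++++++******++++++++
+++++++++++++++*+++#%%%%%*++*+++****+=:::----:
+++++++++++++++**++#%%%%%*+*****+*+===........
++++++++++++++++**#%%%%%%**+=====
[... 955 characters left out ...]
*********+++++*%%%%%%#+++++++********+++++
*************+++++*%%%%%%#+++++++********+++++
+*************++++*%%%%%%#+++++++*******++++++
+************+++++*%%%%%%#+++++++*******++++++
+++****+++++*+++++*%%%%%%#+++++++*******++++++
++++++++++++=+++++*%%%%%%#+++++++*******======
+++++++++++++***++*%%%%%%#+++********++=:....:
++++++++++++++*****%%%%%%#++***+*+======:.....
+++++++++++++++**##%%%%%%#*+============:.....
+++++++++++++++***#%%%%%%#+=============+*****
+++++++==++++++***#%%%%%%#*+============******
******************#%%%%%%#***+++++++++++******
*******************%%%%%%#**********+=--------
*+***********+*****%%%%%%***+++++++++---------
-------------------+####****=--------::-::::--
```

```bash
python3 -m jog '[[0.1,-10,-5,30,0],[0.1,0,0,0,0],[0.1,0,0,0,0],[0.1,0,0,0,0]]'; python3 chk.py | sed -n 1,26p; python3 -c "
from workcell import job_done; print(job_done())"
```

```text
time: 25.08
position: [536.6, 153.7, 260.8]
ee_rot: [3.141, -0.002, -2.611]
wrist_force: [1.3, 0.5, -0.5]
width: 0.903
[(array([550., 159., 142.]), 0.88)] [(array([561.4, 164.3, 118. ]), 0.85)] [(array([561.9, 168.1, 119.3]), 0.85)]
plane 38 rows: x +36..-36, cols: y -45..45
:::::::::::::::::::::::-===+=======+++=++=====
:--::::::::::::-:::==+++++======++++++======+=
+++++++***************************+++++=+++==+
****+++*******************************++++++++
*****+++******************************+++++++=
*******************#%%%%%*************+=======
##*****************#%%%%%*************+=======
******************+#%%%%%++******************+
****************+++#%%%%%*++******************
****************+++#%%%%%*+++***************++
***************+++*#%%%%%*+++*********++++++++
*****#*********++++#%%%%%*+++*********++++++++
**++********#**++++#%%%%%*+++*********++++++++
+++++*********+*+++#%%%%%*+++*++******++++++++
+++++++***++++*#*++#%%%%%*+*#*********+=-:-===
+++++++++++++++**#*%%%%%%**#*********+:::::::-
+++++++++++++++****%%%%%%#*********+=+++++++++
++++++++++++++++***%%%%%%#*+++++=====+********
********+++********%%%%%%#*+++++++++=+********
*******************%%%%%%**********+=========+
*******************#%%%%#**********+----------
+=--===---===--=====+*******=---=-------------
=-==---=-----=------+****+**=-----------------
=---------==--=------++++++++=----------------
the job is handed in; nothing more can be done
None
```

The spare bolt is through the empty hole in the pump's foot with its flange down, turned a quarter turn so its bar stands across the rail, and released. I handed the job in at about 25 s.

- **How it went in:** I gripped the bolt by its bar ends and pivoted it in the jaws, leaning it to match the 30° slope. The head first caught, most likely on the 1 mm step between the foot hole and the rail slot. I lifted it, shifted it up the slope and it then went in. The highest reading while it was caught was about 42 N at the wrist, through the bolt. After seating it, I straddled the bar with the fingers and turned it 90°. I then squeezed to straighten it, pressed it down with about 22 N, let go and backed off.
- **Last checks:** Two wrist pictures taken after release agree. The bar lies across the rail, square to it, over the hole to within about 2 mm. Its size fits a seated bolt, but a lift of a few millimetres would not show in the picture. That the flange is down therefore rests mainly on the press before letting go. The head under the lips was not seen; it follows from the bar's direction. The force reading was near zero with the gripper clear.
- **Disagreements and gaps:** The side camera put the hole 8–11 mm away from where the wrist and top cameras had it, so I used the hole's corners in the wrist picture. I took no final picture of the other things on the bench; the arm's path kept clear of them.

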